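# Unlock a soil-air pump and hold its piston at half stroke

### The job

The soil-air pump on the classroom table is locked: draw its square lock pin by the fin straight out of the lock block and park it, released and fin up, in the open side notch next to the block, with the fin sticking out on the same side as before. Then take the piston rod's cross-handle and pull the rod 50 mm straight up, keeping it in line with the barrel so that it does not jam and never pulling it right out, until the black ring on the rod is level with the barrel's rim, and finish while holding it there. Leave everything else on the table where it is.

Things in the scene. Friction and masses are not known exactly. Their poses are not given: they have to be found in the camera images.
- pump: bench pump for drawing soil air, fixed to the table, on a base plate 150 (x, -90 to +60) x 160 (y) x 12 mm high. Origin at the table surface under the barrel's axis; z up; +y points to where the lock pin's fin sticks out, the way the pin is drawn; the side notch lies on the -x side.
- barrel_rim (a point): centre of the barrel's mouth, 110 mm above the table. Upright round aluminium barrel 54 mm across; round bore 21.6 mm across, 90 mm deep. Axes as the pump's.
- lock_bore (a point): outer mouth of the lock block's bore, on its axis, 131 mm above the table, 48 mm along pump +y from the barrel axis. Steel block 36 (x) x 30 (y) mm, top at 143 mm; square bore 12 x 12 mm straight through along y, floor at 125 mm. Axes as the pump's.
- notch (a point): centre of the side notch's floor, 125 mm above the table, at x -50, y +26 mm in the pump's frame. Open-topped straight channel along pump y, 58 mm long, open at both ends, 16 mm wide, wall tops at 142 mm. The pin balances in it with its fin beyond the +y end, fin centre 46 to 56 mm from here along +y (in the bore: 52 mm along y, 50 mm along x).
- rod: piston rod, loose in the barrel: round steel rod 20 mm thick, 0.2 to 0.42 kg. Origin at the centre of its foot, 20 mm above the table at the start; z up along the rod, y along its handle. The pin passes through a window in it and stops it rising. No spring: its weight takes it down. A thin black ring round it 40 mm above the foot comes level with the rim after 50 mm of rise.
- rod_grip (a point): centre of the rod's black cross-handle on top, a bar 16 mm thick (rod x), 60 mm long (rod y), 20 mm high; 153 mm above the rod's foot, 173 mm above the table at the start. Free air beside the bar on both x sides.
- pin: lock pin, loose, starting in the lock block's bore: square steel shaft 10 x 10 mm, 106 mm long, 0.06 to 0.11 kg, with an upright fin on its outer end. Origin on the shaft's axis under the fin's centre; z up; shaft along y, from -92 mm (tip) to +14 mm; balance point near y -35 mm. The tip leaves the bore after 62 mm of straight travel along +y.
- pin_grip (a point): centre of the pin's upright steel fin: a plate 8 mm thick (pin x), 28 mm long (pin y), 35 mm high, standing on the shaft; its centre is 22.5 mm above the shaft's axis, so 152.5 mm above the table in bore or notch. Free air beside it on both x sides.
- dish: bystander: shallow white dish, 90 mm across, 16 mm high, standing near the pump; origin at the centre of its underside
- jar: bystander: closed glass jar with a metal cap, 54 mm across, 75 mm high, standing near the pump; origin at the centre of its underside
- lens: bystander: hand lens lying flat, black ring 64 mm across with a flat black handle 90 mm long towards its own -x, 8 mm high; origin under the ring's centre
- tray: bystander: open cardboard tray with stones in it, 220 x 300 mm, 60 mm high, to the right; origin at the centre of its underside
- book: bystander: white textbook on an orange folder lying flat, 200 x 270 mm, 19 mm high, to the left; origin at the centre of its underside
- marker: bystander: yellow marker with black cap lying flat, 13 mm square, 123 mm long along its own y; origin under it, 11 mm from mid-length towards the uncapped end
Not all that is in view belongs to the job. There is more than one size of the rod; the job needs the largest. Leave any turquoise look-alike of the pin alone.

How it is judged:
By the outcome, as a careful person would: the job done as asked, in the order asked, and still so for the second after the job is handed in, while the arm keeps its last pose, push and grip.
It also fails if it takes over 51 s, if anything falls off the work surface, if the arm or the gripper's body presses on something with over 40 N, if the wrist force passes 120 N, or if a joint passes its speed limit or range.

### The arm

A 6-joint arm with a two-finger parallel gripper is mounted at the origin on the work surface. World frame = base frame: x ahead of the robot, y to its left, z up, the work surface at z = 0. Lengths are in m, angles in rad, forces in N, time in s.
With the tool pointing down it reaches from about 0.3 to 0.875 m from the base axis. Payload 6.4 kg.
Tool frame: the origin (TCP) lies at the very end of the fingers, on their centre line; the grasp point (between the pads) lies 19 mm behind it; z points along the fingers, y is the direction in which the jaws open and shut (so a half turn about z gives the same grasp; the last joint's range is limited). The gripper opens to 85 mm and grips with 20 to 120 N. Pads are 22 mm wide; open, the fingers measure 114 mm over their backs; the gripper's body (76 mm by 85 mm) begins 54 mm behind the grasp point. The pads swing forward as they close: fully open they stand 13 mm farther back than shut.
Start: joints at [1.13, 0.181, 1.607, -0, 1.354, -0.206], TCP at [0.134, 0.559, 0.231] pointing down, gripper open.
Joint ranges: [-2.99, 2.99], [-0.89, 2.07], [0.3, 2.58], [-1.14, 4.28], [0, 2.63], [-3.12, 3.12]. Speed limits (rad/s): [2.57, 2.57, 3.01, 3.14, 3.14, 3.14].

### API

Orientations are given as a unit quaternion [w, x, y, z].
In Python, from bench import * gives the robot as it stands.
- The arm moves only by the tool arm_command, never from a script. Its argument "motion" is text: rows parted by semicolons, each of 7 numbers parted by spaces: the shift along the tool's x, y, z in units of 0.2 m (1.0 is 0.2 m), then the turn, a rotation vector about the tool's x, y, z in units of 60 degrees (1.0 is 60 degrees), then the opening, from 0 (shut) to 1 (fully open). In form: tx ty tz ax ay az grip; .... A call has 1 to 10 rows; each row shifts and turns the pose as measured when the row begins, along the tool's axes as they then stand; what a row does not reach is not made up. A row lasts 1/12 s, in which the tool goes at most 41.7 mm and 7.16 degrees, less where a joint would pass 70% of its speed; a pose out of reach is approached as far as the arm can. A call with a number of a shift or a turn outside -1 to 1 is refused whole. A call with a gripper value outside its range is refused whole. The fingers move at their own pace and stop on an object; the grip force is fixed at half the most. Time passes only in rows, so rows that do not move let the fingers close. It gives the time, the measured TCP pose, the force and the opening at its end, in the units of the state.
- get_obs(): the state, without advancing time (a new reading comes with each control period).
- camera(name): name is "scene" or "top" or "wrist"; returns a dict with "img" (480x640x3 uint8, red, green, blue), "intrinsics" (3x3 intrinsics, pixels), "pose" (4x4, takes a point from camera to world coordinates); the wrist camera has in their place "mount" (4x4, takes a point from camera to tool coordinates, whose origin is the TCP and whose axes are the flange's). Camera axes: x right, y down, z forward; pixel columns grow to the right and rows downward; lengths in m; the calibration is good to about 2 mm. A picture is of the moment at which its call begins: read the wrist's pose just before it. There is no depth.
- hand_in(): hands the job in, once; it reports no verdict.
Trained networks look in the newest picture that a camera, given by its name, has taken for a name from the list of things; names that differ only in an ending like _2 or _b are one class to them, and where a whole thing is asked for, a point or a joint stands for the part that bears it (a point fixed in the world has none). Each returns a list of dicts, best first, with "conf" (0 to 1); they miss things now and then, are a little off and sometimes report something else, mostly with a low value. They report only what shows in the picture. A call takes as long as a camera call. They do not tell look-alikes from the thing itself.
- search_frame(camera, target): "box" ([left, top, right, bottom] in pixels, round what is visible of it).
The state is a dict: "time_s": time; "q": joint angles; "dq": joint speeds; "joint_efforts": joint torques, N m; "eef_pos": TCP position; "eef_rot": TCP orientation; "wrist_force": force on the tool from outside, world axes, zero at the start; "torque": the same for the moment, N m; "opening": opening from 0.0 (shut) to 1.0 (fully open).
Only numpy, scipy, OpenCV 4.12 (cv2) and the standard library are available. Lean on these libraries where they do the work, as an engineer would, in place of code of your own. Each camera call takes 0.05 s, during which the arm holds its last target.

## Working session

There is one attempt and no reset: what is moved stays moved. The work goes in short steps, Python scripts to look and compute and a tool call to move; the robot and the scene stay as the last step left them, time stands still between calls to the robot, and variables do not carry over. Pictures are saved under pics/ and viewed, and the job is handed in when it is done.

Besides the shell and the picture viewer there is one more tool, called after ">>>" as name(argument=value, ...), one argument or row to a line, values as JSON. arm_command: Moves the arm, as the interface text tells. Shifts and turns lie within -1 to 1; 1 stands for 0.2 m of shift or 60 degrees of turn. Its arguments: {"type":"object","properties":{"motion":{"type":"string"}},"required":["motion"]}

```bash
ls; mkdir -p pics
python3 - <<'E'
from bench import *
import cv2,numpy as np
o=get_obs(); print({k:np.round(v,4) for k,v in o.items()})
for n in ("scene","top"):
    c=camera(n); cv2.imwrite(f"pics/{n}0.png",cv2.cvtColor(c["img"],cv2.COLOR_RGB2BGR)); print(n,c["intrinsics"],np.round(c["pose"],4).tolist())
    for t in ("pump","rod","pin","lock_bore","notch","rod_grip","pin_grip","barrel_rim"):
        try: print(t,[(np.round(d["box"],0).tolist(),round(d["conf"],2)) for d in search_frame(n,t)])
        except Exception as e: print(t,e)
print(get_obs()["time_s"])
E
```

```text
pics
{'time_s': np.float64(0.0), 'q': array([ 1.1297,  0.1816,  1.608 ,  0.    ,  1.3538, -0.2063]), 'dq': array([ 0.0003,  0.0004,  0.0012, -0.004 ,  0.001 ,  0.0001]), 'joint_efforts': array([-0.00000e+00, -4.44869e+01, -3.51340e+01, -3.00000e-04,
        8.80000e-03,  0.00000e+00]), 'eef_pos': array([0.1335, 0.5587, 0.2304]), 'eef_rot': array([-3.000e-04,  1.171e-01,  9.931e-01, -8.000e-04]), 'wrist_force': array([-0.2862,  0.5009, -0.371 ]), 'torque': array([0.0152, 0.0281, 0.0535]), 'opening': np.float64(1.0036)}
scene [[580.67391093   0.         308.67449544]
 [  0.         580.67391093 247.78494338]
 [  0.           0.           1.        ]] [[-0.8359, 0.2828, -0.4704, 1.1944], [0.5485, 0.4611, -0.6975, 0.9319], [0.0196, -0.8411, -0.5405, 0.848], [0.0, 0.0, 0.0, 1.0]]
pump [([266.0, 240.0, 355.0, 324.0], 0.95)]
rod [([386.0, 254.0, 404.0, 299.0], 0.92), ([294.0, 215.0, 306.0, 255.0], 0.74), ([299.0, 230.0, 326.0, 260.0], 0.6), ([254.0, 307.0, 294.0, 330.0], 0.36)]
pin [([358.0, 257.0, 388.0, 275.0], 0.86), ([323.0, 249.0, 346.0, 265.0], 0.77)]
lock_bore [([265.0, 235.0, 359.0,
[... 636 characters left out ...]
201.0, 339.0, 280.0], 0.62)]
rod [([361.0, 257.0, 382.0, 271.0], 0.64), ([280.0, 209.0, 309.0, 229.0], 0.53)]
pin [([290.0, 292.0, 301.0, 338.0], 0.61), ([253.0, 225.0, 274.0, 237.0], 0.57)]
lock_bore [([254.0, 224.0, 290.0, 238.0], 0.69), ([258.0, 201.0, 340.0, 280.0], 0.62)]
notch [([259.0, 198.0, 339.0, 281.0], 0.87), ([256.0, 225.0, 293.0, 241.0], 0.24)]
rod_grip [([283.0, 213.0, 308.0, 228.0], 0.75), ([360.0, 256.0, 385.0, 269.0], 0.75), ([242.0, 290.0, 257.0, 311.0], 0.74), ([213.0, 225.0, 239.0, 290.0], 0.51)]
pin_grip [([295.0, 298.0, 305.0, 341.0], 0.69), ([256.0, 225.0, 294.0, 240.0], 0.43)]
barrel_rim [([257.0, 203.0, 343.0, 281.0], 0.75), ([368.0, 308.0, 422.0, 317.0], 0.32)]
0.9
```

Run:
```python
import cv2
a=cv2.imread("pics/scene0.png")[190:370,220:460]; cv2.imwrite("pics/s0c.png",cv2.resize(a,None,fx=3.3,fy=3.3,interpolation=cv2.INTER_CUBIC))
a=cv2.imread("pics/top0.png")[180:360,200:440]; cv2.imwrite("pics/t0c.png",cv2.resize(a,None,fx=3.3,fy=3.3,interpolation=cv2.INTER_CUBIC))
```

```text
(no output)
```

View pics/scene0.png

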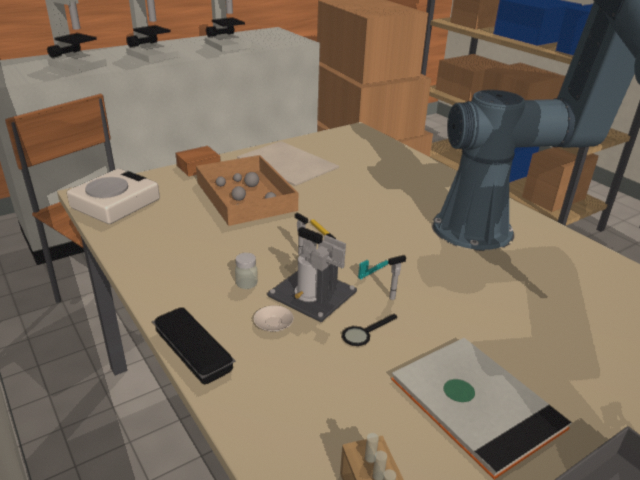

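View pics/s0c.png

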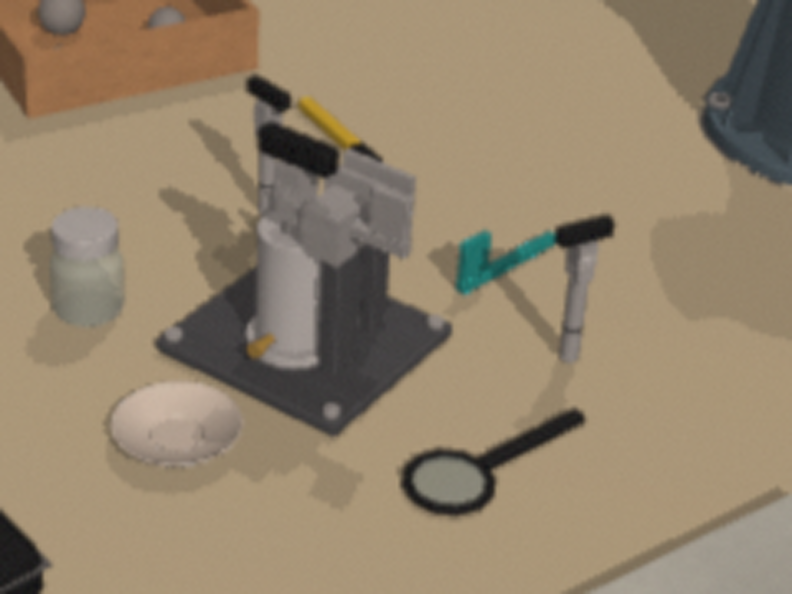

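View pics/top0.png

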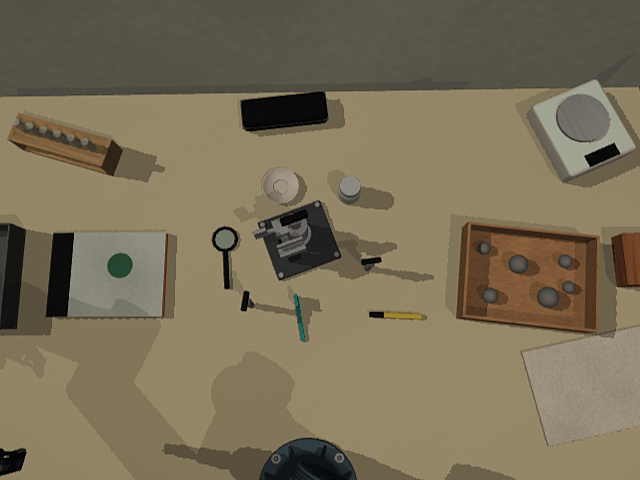

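View pics/t0c.png

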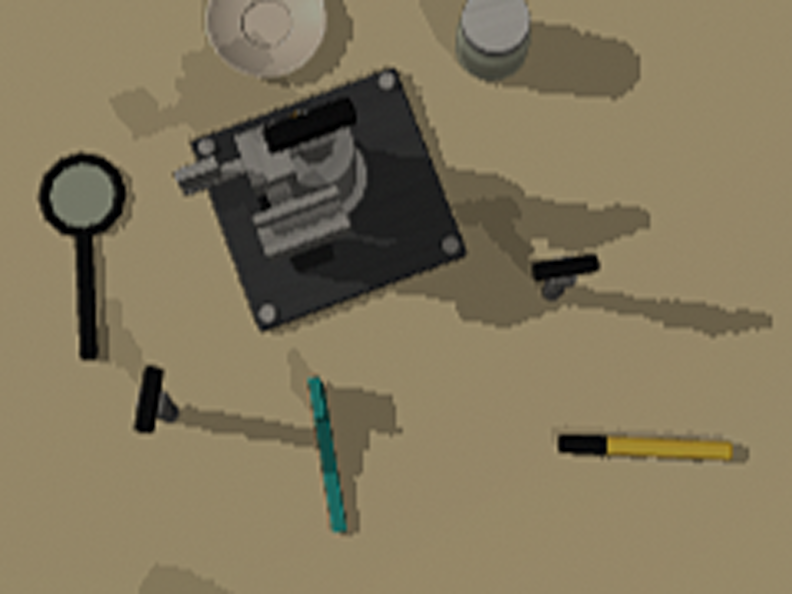

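```bash
cat > h.py <<'E'
import numpy as np, cv2
from scipy.spatial.transform import Rotation as R
from scipy.optimize import least_squares
KS=np.array([[580.674,0,308.674],[0,580.674,247.785],[0,0,1]]);PS=np.array([[-0.8359,0.2828,-0.4704,1.1944],[0.5485,0.4611,-0.6975,0.9319],[0.0196,-0.8411,-0.5405,0.848],[0,0,0,1]])
KT=np.array([[555.826,0,314.648],[0,555.826,238.994],[0,0,1]]);PT=np.array([[-0.0104,-0.9806,0.1959,0.2992],[-0.9999,0.0123,0.0083,-0.033],[-0.0105,-0.1958,-0.9806,1.3122],[0,0,0,1]])
def proj(K,P,X):
    X=np.atleast_2d(X); c=(X-P[:3,3])@P[:3,:3]; return (c[:,:2]/c[:,2:])*[K[0,0],K[1,1]]+[K[0,2],K[1,2]]
def ray(K,P,uv):
    d=np.array([(uv[0]-K[0,2])/K[0,0],(uv[1]-K[1,2])/K[1,1],1]); d=P[:3,:3]@d; return P[:3,3],d/np.linalg.norm(d)
def atz(K,P,uv,z):
    o,d=ray(K,P,uv); return o+d*(z-o[2])/d[2]
def w(p,X): # pump->world, p=x,y,yaw ; mm
    X=np.atleast_2d(X)/1000.; c,s=np.cos(p[2]),np.sin(p[2]); return np.c_[p[0]+c*X[:,0]-s*X[:,1],p[1]+s*X[:,0]+c*X[:,1],X[:,2]]
def tri(obs):
    A=np.zeros((3,3));b=np.zeros(3)
    for K,P,uv in obs:
        o,d=ray(K,P,uv);M=np.eye(3)-np.outer(d,d);A+=M;b+=M@o
    return np.linalg.solve(A,b)
def tp(o):
    q=o["eef_rot"]; T=np.eye(4);T[:3,:3]=R.from_quat([q[1],q[2],q[3],q[0]]).as_matrix();T[:3,3]=o["eef_pos"];return T
E
python3 - <<'E'
from h import *
t=lambda u,v:(200+u/3.3,180+v/3.3); s=lambda u,v:(220+u/3.3,190+v/3.3)
XT=[(60,-80,12),(-90,-80,12),(-90,80,12),(60,80,12)];UT=np.array([t(393,68),t(467,252),t(264,330),t(191,142)])
XS=[(60,-80,12),(60,80,12),(-90,80,12)];US=np.array([s(155,344),s(333,432),s(452,325)])
f=lambda p:np.r_[(proj(KT,PT,w(p,XT))-UT).ravel(),(proj(KS,PS,w(p,XS))-US).ravel()]
r=least_squares(f,[0.4,0,0.3]);p=r.x;print(p,np.degrees(p[2]),r.fun.round(1))
np.save("p.npy",p)
F=lambda n,K,P,off:None
pts={"rim":(0,0,110),"bore":(0,48,131),"notch":(-50,26,125),"fin":(0,78,152.5),"grip":(0,0,173)}
for k,X in pts.items():
    print(k,w(p,X).round(4),"top",proj(KT,PT,w(p,X)).round(0),"scene",proj(KS,PS,w(p,X)).round(0))
for n,K,P,x0,y0,nm in(("t",KT,PT,200,180,"top0"),("s",KS,PS,220,190,"scene0")):
    im=cv2.imread(f"pics/{nm}.png")[y0:y0+180,x0:x0+240];im=cv2.resize(im,None,fx=3.3,fy=3.3,interpolation=cv2.INTER_CUBIC)
    def poly(X):
        uv=((proj(K,P,w(p,X))-[x0,y0]+.5)*3.3).astype(int);cv2.polylines(im,[uv],True,(0,0,255),1)
    a=np.linspace(0,6.28,40)
    poly([(60,-80,12),(-90,-80,12),(-90,80,12),(60,80,12)])
    poly([(27*np.cos(x),27*np.sin(x),110) for x in a])
    poly([(-8,-30,183),(8,-30,183),(8,30,183),(-8,30,183)])
    poly([(-18,18,143),(18,18,143),(18,48,143),(-18,48,143)])
    poly([(-4,64,170),(4,64,170),(4,92,170),(-4,92,170)]);poly([(4,64,135),(4,92,135),(4,92,170),(4,64,170)])
    poly([(-58,-3,142),(-42,-3,142),(-42,55,142),(-58,55,142)])
    cv2.imwrite(f"pics/ov_{n}.png",im)
E
```

```text
[0.57431487 0.01963672 0.35380996] 20.271817187202213 [ 0.3 -1.9  0.5 -0.6 -1.3 -0.2 -0.6 -1.3  0.2 -1.8  1.3 -1.9  1.1 -1.1]
rim [[0.5743 0.0196 0.11  ]] top [[295. 224.]] scene [[310. 259.]]
bore [[0.5577 0.0647 0.131 ]] top [[274. 229.]] scene [[328. 258.]]
notch [[0.5184 0.0267 0.125 ]] top [[292. 247.]] scene [[332. 248.]]
fin [[0.5473 0.0928 0.1525]] top [[260. 232.]] scene [[339. 255.]]
grip [[0.5743 0.0196 0.173 ]] top [[294. 217.]] scene [[311. 235.]]
```

View pics/ov_t.png

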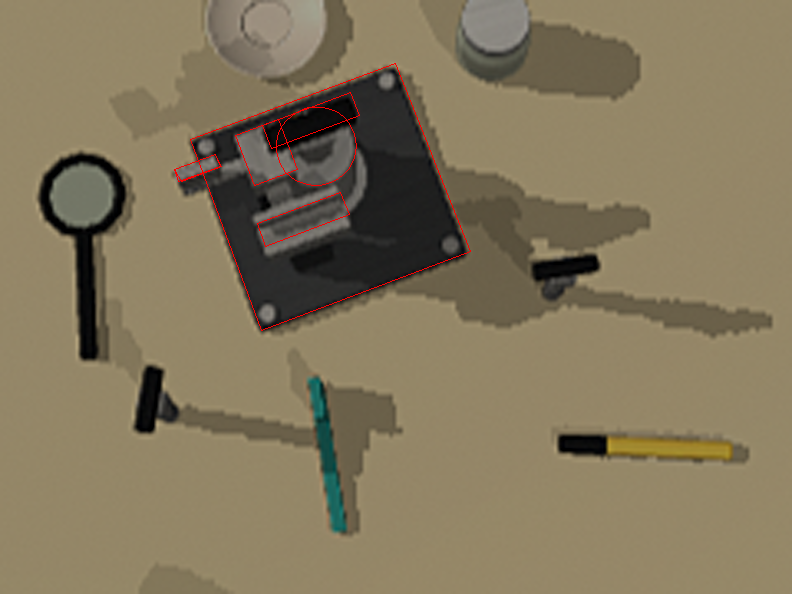

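View pics/ov_s.png

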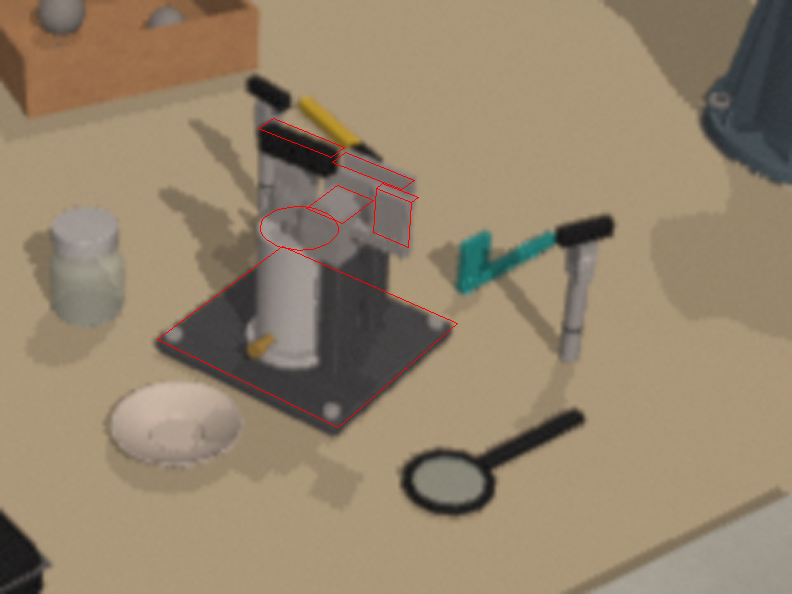

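```bash
cat >> h.py <<'E'
def goal(p,X,yaw=0):
    """tool down, tool y along +-pump x. X pump mm (TCP)"""
    a=p[2]+yaw; y=np.array([np.cos(a),np.sin(a),0]);z=np.array([0,0,-1.]);T=np.eye(4)
    T[:3,:3]=np.c_[np.cross(y,z),y,z];T[:3,3]=w(p,X)[0];return T
def delta(o,G):
    T=tp(o);D=np.linalg.inv(T)@G;rv=R.from_matrix(D[:3,:3]).as_rotvec()
    return (D[:3,3]/.2).round(4),(rv/np.radians(60)).round(4)
E
python3 - <<'E'
from h import *
from bench import *
o=get_obs();c=camera("wrist");print(c["mount"].round(4).tolist(),c["intrinsics"].tolist())
cv2.imwrite("pics/w0.png",c["img"][:,:,::-1])
p=np.load("p.npy")
for yaw in(0,np.pi):
    G=goal(p,(-10,60,300),yaw);print(G.round(3).tolist(),delta(o,G))
print(((w(p,(-10,60,300))[0]-o["eef_pos"])@tp(o)[:3,:3]/.2))
E
```

```text
[[-0.0004, -0.9647, -0.2632, 0.0662], [1.0, -0.0006, 0.0007, -0.0005], [-0.0008, -0.2632, 0.9647, -0.1429], [0.0, 0.0, 0.0, 1.0]] [[413.9916642039139, 0.0, 323.19090045907194], [0.0, 413.9916642039139, 246.60133444607428], [0.0, 0.0, 1.0]]
[[-0.346, 0.938, 0.0, 0.544], [0.938, 0.346, 0.0, 0.072], [0.0, 0.0, -1.0, 0.3], [0.0, 0.0, 0.0, 1.0]] (array([-2.5618, -1.89  , -0.3435]), array([ 1.00e-04, -0.00e+00,  9.38e-01]))
[[0.346, -0.938, 0.0, 0.544], [-0.938, -0.346, 0.0, 0.072], [0.0, 0.0, -1.0, 0.3], [0.0, 0.0, 0.0, 1.0]] (array([-2.5618, -1.89  , -0.3435]), array([ 0.000e+00,  1.000e-04, -2.062e+00]))
[-2.5618048  -1.88995738 -0.34350867]
```

View pics/w0.png

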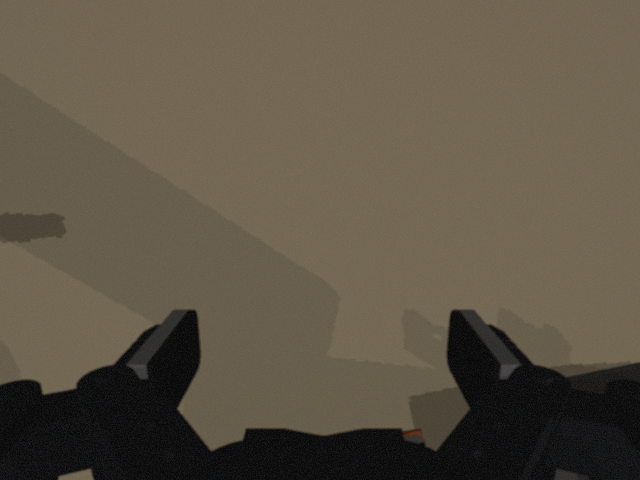

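>>> arm_command(
  motion="-.13 -.09 -.08 0 0 0 1;-.15 -.11 -.06 0 0 0 1;-.16 -.12 -.04 0 0 0 1;-.16 -.12 -.02 0 0 0 1;-.16 -.12 -.02 0 0 0 1;-.16 -.12 -.02 0 0 0 1;-.16 -.12 -.02 0 0 0 1;-.16 -.12 -.02 0 0 0 1;-.16 -.12 -.02 0 0 0 1;-.16 -.12 -.02 0 0 0 1",
)

```text
time_s: 1.78
eef_pos: [0.3875, 0.2551, 0.2972]
eef_rot: [0.001, 0.11, 0.994, 0.001]
wrist_force: [0.8, -0.0, 0.0]
opening: 1.001
```

>>> arm_command(
  motion="-.16 -.12 0 0 0 0 1;-.16 -.12 0 0 0 0 1;-.16 -.12 0 0 0 0 1;-.16 -.12 0 0 0 0 1;0 0 0 0 0 .117 1;0 0 0 0 0 .117 1;0 0 0 0 0 .117 1;0 0 0 0 0 .117 1;0 0 0 0 0 .117 1;0 0 0 0 0 .117 1",
)

```text
time_s: 2.62
eef_pos: [0.5011, 0.1169, 0.2999]
eef_rot: [0.004, 0.468, 0.884, 0.002]
wrist_force: [0.8, -0.5, -0.3]
opening: 1.0
```

Run:
```python
from h import *
from bench import *
o=get_obs();print(o["time_s"],o["eef_pos"],o["q"].round(3))
p=np.load("p.npy")
print(delta(o,goal(p,(-10,60,300))))
```

```text
2.6167 [0.50112039 0.11690827 0.29991423] [-0.002 -0.015  1.678  0.     1.469 -0.598]
(array([-0.3047,  0.0531,  0.0015]), array([0.008 , 0.0039, 0.2316]))
```

>>> arm_command(
  motion="-.15 .01 0 0 0 .117 1;-.15 .01 0 .008 .004 .117 1;0 0 0 0 0 0 1;0 0 0 0 0 0 1",
)

```text
time_s: 2.95
eef_pos: [0.5359, 0.0665, 0.3006]
eef_rot: [-0.0, 0.577, 0.817, 0.001]
wrist_force: [-0.4, 0.8, 0.0]
opening: 1.002
```

```bash
cat > look.py <<'E'
import sys
from h import *
from bench import *
n=sys.argv[1]
o=get_obs();c=camera("wrist");T=tp(o)@c["mount"];np.savez(f"pics/{n}.npz",T=T,K=c["intrinsics"])
im=cv2.cvtColor(c["img"],cv2.COLOR_RGB2BGR);cv2.imwrite(f"pics/{n}.png",im)
print(o["time_s"],o["eef_pos"].round(4),o["eef_rot"].round(4),o["opening"],o["wrist_force"])
p=np.load("p.npy")
pin=eval(sys.argv[2]) if len(sys.argv)>2 else (0,78);up=float(sys.argv[3]) if len(sys.argv)>3 else 0
def poly(X,col=(0,0,255)):
    uv=(proj(c["intrinsics"],T,w(p,X))).astype(int);cv2.polylines(im,[uv],True,col,1)
a=np.linspace(0,6.28,40)
poly([(60,-80,12),(-90,-80,12),(-90,80,12),(60,80,12)])
poly([(27*np.cos(x),27*np.sin(x),110) for x in a])
poly([(-8,-30,183+up),(8,-30,183+up),(8,30,183+up),(-8,30,183+up)])
poly([(-18,18,143),(18,18,143),(18,48,143),(-18,48,143)])
x,y=pin;poly([(x-4,y-14,170),(x+4,y-14,170),(x+4,y+14,170),(x-4,y+14,170)],(0,255,0))
poly([(-58,-3,142),(-42,-3,142),(-42,55,142),(-58,55,142)])
cv2.imwrite(f"pics/{n}_o.png",im)
E
python3 look.py w1
```

```text
2.95 [0.5359 0.0665 0.3006] [-2.000e-04  5.772e-01  8.166e-01  6.000e-04] 1.001697317006656 [-0.35307272  0.84573902  0.03279692]
```

View pics/w1_o.png

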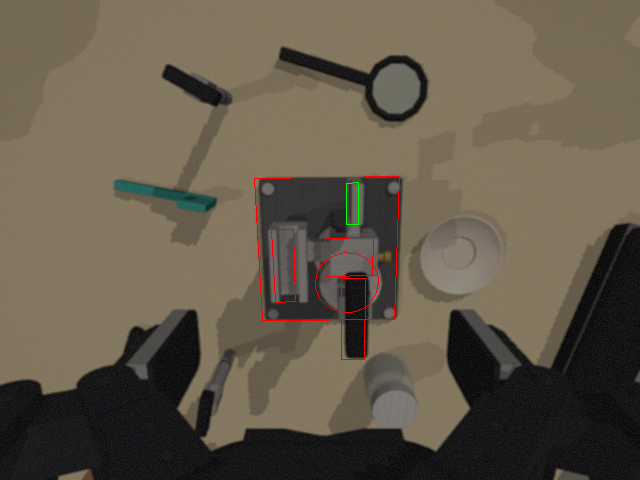

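View pics/w1.png

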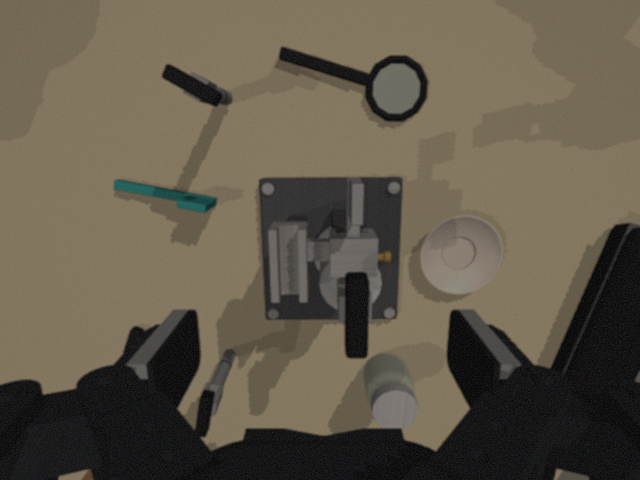

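Run:
```python
import cv2
a=cv2.imread("pics/w1.png")[165:365,250:420]; cv2.imwrite("pics/w1c.png",cv2.resize(a,None,fx=3,fy=3,interpolation=cv2.INTER_CUBIC)); 
a=cv2.convertScaleAbs(a,alpha=1.8,beta=10);cv2.imwrite("pics/w1c.png",cv2.resize(a,None,fx=4,fy=4,interpolation=cv2.INTER_CUBIC)[:600])
cv2.imwrite("pics/w1d.png",cv2.resize(a,None,fx=4,fy=4,interpolation=cv2.INTER_CUBIC)[200:])
```

```text
(no output)
```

View pics/w1c.png

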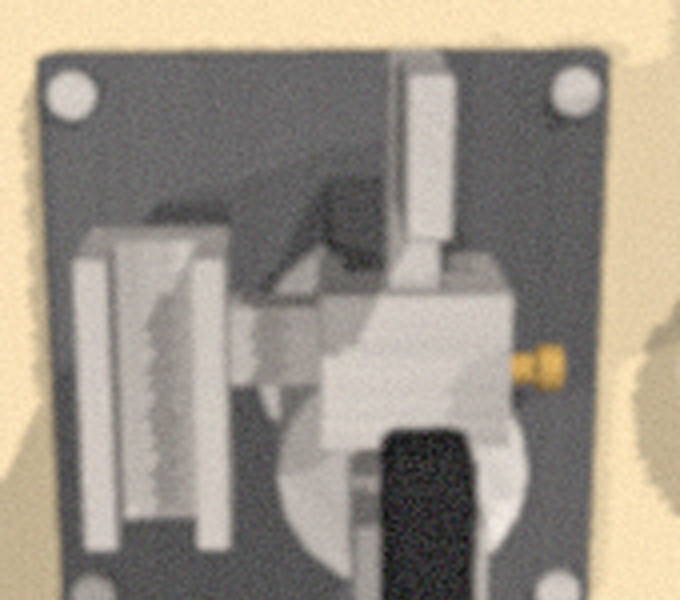

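View pics/w1d.png

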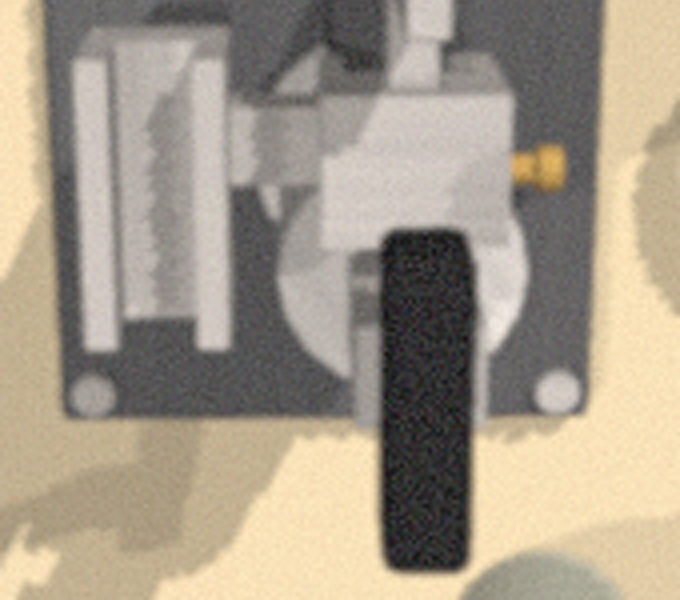

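```bash
cat > fit1.py <<'E'
from h import *
d=np.load("pics/w1.npz");T,K=d["T"],d["K"]
D=[((-90,80,12),42,58),((60,80,12),607,52),((-90,-80,12),65,615),((60,-80,12),587,610),((-18,48,143),322,295),((18,48,143),514,293),((-18,18,143),322,447),
((-4,92,170),410,72),((4,92,170),453,72),((-4,64,170),407,238),((4,64,170),450,240),((-8,30,183),384,431),((8,30,183),473,431),((-8,-30,183),381,771),((8,-30,183),469,771),
((-58,55,142),106,260),((-42,55,142),193,260),((-58,-3,142),119,550),((-42,-3,142),197,550)]
X=np.array([a[0] for a in D],float);U=np.array([(250-.375+a[1]/4,165-.375+a[2]/4) for a in D])
f=lambda p:(proj(K,T,w(p,X))-U).ravel()
r=least_squares(f,[.574,.02,.353],loss="soft_l1");p=r.x;print(p,np.degrees(p[2]));print(f(p).reshape(-1,2).round(1).tolist())
np.save("p.npy",p)
E
python3 fit1.py
```

```text
[0.57695871 0.02086228 0.34981433] 20.042884768959322
[[-2.5, -1.1], [1.4, -1.1], [-1.0, 1.9], [0.7, 1.9], [-0.5, -0.4], [-0.4, -0.4], [-0.3, -0.4], [-1.0, 0.0], [0.5, -0.1], [-0.5, 0.2], [0.6, -0.4], [0.1, 6.1], [1.9, 5.9], [0.5, 1.7], [1.2, 1.5], [-0.3, -0.6], [-0.6, -0.8], [-0.6, -0.7], [0.4, -0.9]]
```

Run:
```python
from h import *
from bench import *
p=np.load("p.npy");o=get_obs();print(delta(o,goal(p,(0,78,205))))
```

```text
(array([0.1064, 0.1136, 0.4777]), array([ 0.0008, -0.0004, -0.0088]))
```

>>> arm_command(
  motion=".03 .035 .12 0 0 -.009 1;.03 .035 .12 0 0 0 1;.03 .035 .12 0 0 0 1;.02 .02 .1 0 0 0 1;0 0 0 0 0 0 1;0 0 0 0 0 0 1",
)

```text
time_s: 3.5
eef_pos: [0.5516, 0.1001, 0.2083]
eef_rot: [0.002, 0.569, 0.823, 0.002]
wrist_force: [0.3, 0.0, 0.6]
opening: 1.006
```

```bash
python3 look.py w2
python3 - <<'E'
import cv2
a=cv2.imread("pics/w2_o.png")[150:480,180:460]
a=cv2.convertScaleAbs(a,alpha=1.5,beta=10);cv2.imwrite("pics/w2c.png",cv2.resize(a,None,fx=2,fy=2,interpolation=cv2.INTER_CUBIC)[:600])
a=cv2.imread("pics/w2.png")[150:350,200:430]
a=cv2.convertScaleAbs(a,alpha=1.8,beta=10);cv2.imwrite("pics/w2d.png",cv2.resize(a,None,fx=3,fy=3,interpolation=cv2.INTER_CUBIC)[:600])
E
```

```text
3.5 [0.5516 0.1001 0.2083] [0.0022 0.5685 0.8227 0.002 ] 1.0058956559893073 [0.27692743 0.01073537 0.59996228]
```

View pics/w2c.png

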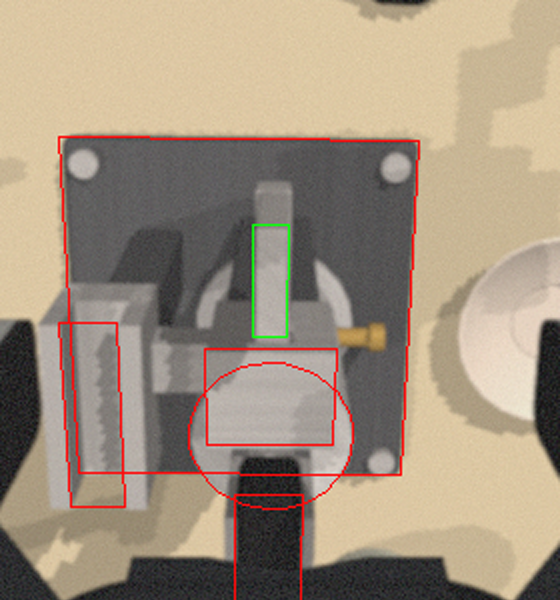

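View pics/w2d.png

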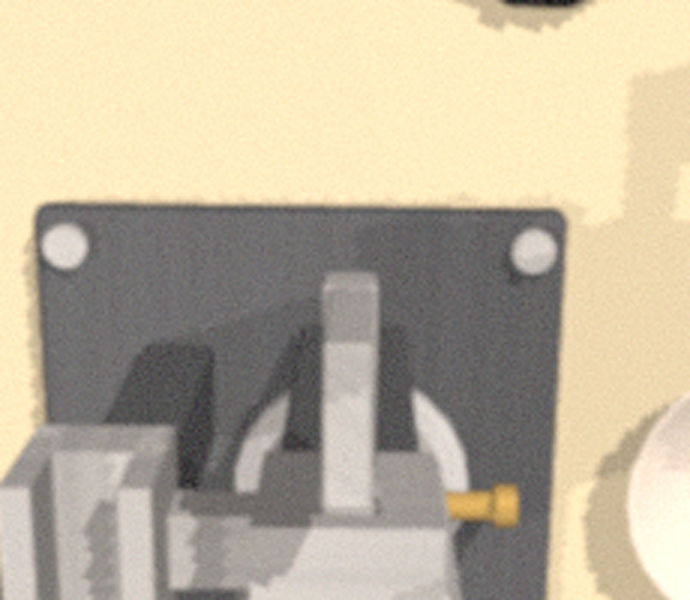

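```bash
cat > fit2.py <<'E'
from h import *
d=np.load("pics/w1.npz");T1,K=d["T"],d["K"];T2=np.load("pics/w2.npz")["T"]
a=lambda u,v:np.array((250-.375+u/4,165-.375+v/4)); b=lambda u,v:np.array((200-.33+u/3,150-.33+v/3))
pr={"finL92":((-4,92,170),a(410,72),b(325,343)),"finR92":((4,92,170),a(453,72),b(377,344)),"finL64":((-4,64,170),a(407,238),b(322,508)),"finR64":((4,64,170),a(450,240),b(374,511)),
"blkL":((-18,48,143),a(322,295),b(258,520) if 0 else None),"blkR":((18,48,143),a(514,293),b(444,527)),"base-90":((-90,80,12),a(42,58),b(38,207)),"base60":((60,80,12),a(607,52),b(565,212)),
"nL":((-42,55,142),a(193,260),b(118,489)),"nL2":((-58,55,142),a(106,260),b(35,489))}
for k,(X,u,v) in pr.items():
    if v is None: continue
    Q=tri([(K,T1,u),(K,T2,v)]);print(k,X,Q.round(4),"exp",w(np.load("p.npy"),X)[0].round(4))
V=[x for x in pr.values() if x[2] is not None]
X=np.array([x[0] for x in V],float);U=np.array([x[1] for x in V]);W=np.array([x[2] for x in V])
exec(open("fit1.py").read().split("f=lambda")[0].split("T,K=d")[1].split("\n",1)[1].replace("X=","X9=").replace("U=","U9="))
k=[i for i in range(len(D)) if i not in(11,12)];X9=X9[k];U9=U9[k]
def f(q):
    def cam(T):
        T=T.copy();T[:3,:3]=T[:3,:3]@R.from_rotvec(q[3:6]).as_matrix();T[:3,3]+=T[:3,:3]@q[6:9];return T
    return np.r_[(proj(K,cam(T1),w(q,X9))-U9).ravel(),(proj(K,cam(T2),w(q,X))-W).ravel(),q[3:6]/.004,q[6:9]/.002]
r=least_squares(f,[.574,.02,.35]+[0]*6,loss="soft_l1");q=r.x;print(q.round(4),np.degrees(q[2]),r.fun.round(1));np.save("q.npy",q);np.save("p.npy",q[:3])
E
python3 fit2.py
```

```text
finL92 (-4, 92, 170) [0.5421 0.1063 0.1726] exp [0.5417 0.1059 0.17  ]
finR92 (4, 92, 170) [0.5493 0.1086 0.1712] exp [0.5492 0.1087 0.17  ]
finL64 (-4, 64, 170) [0.5513 0.0801 0.1711] exp [0.5513 0.0796 0.17  ]
finR64 (4, 64, 170) [0.5589 0.082  0.17  ] exp [0.5588 0.0824 0.17  ]
blkR (18, 48, 143) [0.5773 0.0721 0.1441] exp [0.5774 0.0721 0.143 ]
base-90 (-90, 80, 12) [0.467  0.0646 0.0081] exp [0.465  0.0652 0.012 ]
base60 (60, 80, 12) [0.6069 0.1148 0.0028] exp [0.6059 0.1166 0.012 ]
nL (-42, 55, 142) [0.5191 0.058  0.1432] exp [0.5187 0.0581 0.142 ]
nL2 (-58, 55, 142) [0.5044 0.0521 0.1416] exp [0.5036 0.0527 0.142 ]
[ 5.780e-01  1.910e-02  3.481e-01 -4.000e-03  4.000e-04  1.300e-03
  2.000e-04  4.000e-04 -2.100e-03] 19.9440615837928 [-2.1 -1.   1.1 -0.9 -0.7  1.1  0.3  1.1 -0.4 -0.  -0.7  0.  -0.2 -0.4
 -0.9  1.2  0.4  1.1 -0.5  1.   0.5  0.4  0.5  1.1  1.   0.8  0.3 -0.1
 -0.1 -0.3 -0.  -0.9  0.7 -1.1 -0.5  0.2 -0.6 -0.   0.4  0.4 -0.3 -0.5
  0.7 -0.5 -2.   0.1  1.   0.2  1.1 -1.  -0.2 -1.2 -1.   0.1  0.3  0.1
  0.2 -1. ]
```

Run:
```python
from h import *
from bench import *
p=np.array([.5775,.0202,.349]);np.save("p.npy",p);o=get_obs();print(o["eef_pos"],delta(o,goal(p,(0,78,140))))
```

```text
[0.55137663 0.1000553  0.20822567] (array([-0.0294, -0.016 ,  0.3411]), array([0.0052, 0.0008, 0.0115]))
```

>>> arm_command(
  motion="-.015 -.008 .09 .005 0 .01 1;-.015 -.008 .09 0 0 0 1;0 0 .08 0 0 0 1;0 0 .05 0 0 0 1;0 0 0 0 0 0 1;0 0 0 0 0 0 1",
)

```text
time_s: 4.05
eef_pos: [0.5555, 0.093, 0.1551]
eef_rot: [0.007, 0.572, 0.821, 0.004]
wrist_force: [-0.1, -0.1, 0.1]
opening: 1.001
```

```bash
cat > d.py <<'E'
import sys
from h import *
from bench import *
p=np.load("p.npy");o=get_obs();X=eval(sys.argv[1]);print(round(float(o["time_s"]),2),"F",o["wrist_force"].round(1),"op",round(float(o["opening"]),3),"delta",*delta(o,goal(p,X)))
c,s=np.cos(p[2]),np.sin(p[2]);e=o["eef_pos"];d=e[:2]-p[:2];print("tcp pump mm",np.round([1000*(c*d[0]+s*d[1]),1000*(-s*d[0]+c*d[1]),1000*e[2]],1))
E
python3 d.py "(0,78,140)"
```

```text
4.05 F [-0.1 -0.1  0.1] op 1.001 delta [ 0.011  -0.0223  0.0753] [0.0138 0.0069 0.0048]
tcp pump mm [  4.2  75.9 155.1]
```

>>> arm_command(
  motion=".006 -.012 .03 .013 .006 .005 1;.004 -.01 .03 0 0 0 1;0 0 .015 0 0 0 1;0 0 0 0 0 0 1;0 0 0 0 0 0 1",
)

```text
time_s: 4.47
eef_pos: [0.5528, 0.0933, 0.1432]
eef_rot: [0.003, 0.574, 0.819, 0.001]
wrist_force: [0.1, -0.5, -0.6]
opening: 0.998
```

```bash
python3 d.py "(0,78,140)"; python3 look.py w3
```

```text
4.47 F [ 0.1 -0.5 -0.6] op 0.998 delta [ 0.0043 -0.0092  0.0159] [ 0.0052  0.0027 -0.0003]
tcp pump mm [  1.8  77.1 143.2]
4.4667 [0.5528 0.0933 0.1432] [0.0027 0.5737 0.819  0.0014] 0.9976441856025785 [ 0.07745794 -0.52586173 -0.57024405]
```

View pics/w3.png

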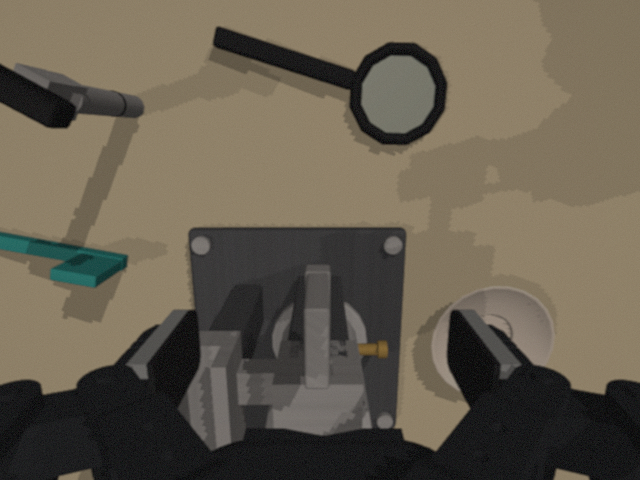

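>>> arm_command(
  motion=".004 -.011 .018 .006 .003 0 1;0 0 0 0 0 0 1;0 0 0 0 0 0 1",
)

```text
time_s: 4.77
eef_pos: [0.5507, 0.0934, 0.1398]
eef_rot: [-0.0, 0.574, 0.819, -0.0]
wrist_force: [0.1, -0.2, 0.3]
opening: 0.999
```

```bash
python3 d.py "(0,78,140)"
```

```text
4.77 F [ 0.1 -0.2  0.3] op 0.999 delta [ 0.0003  0.0011 -0.0011] [-0.0005 -0.0003 -0.0002]
tcp pump mm [ -0.2  77.9 139.8]
```

Aligned; close.

>>> arm_command(
  motion="0 0 0 0 0 0 .4;0 0 0 0 0 0 .25;0 0 0 0 0 0 .15;0 0 0 0 0 0 0;0 0 0 0 0 0 0;0 0 0 0 0 0 0;0 0 0 0 0 0 0;0 0 0 0 0 0 0;0 0 0 0 0 0 0;0 0 0 0 0 0 0",
)

```text
time_s: 5.6
eef_pos: [0.5508, 0.0933, 0.14]
eef_rot: [-0.0, 0.574, 0.819, -0.0]
wrist_force: [-0.2, -0.6, 0.4]
opening: 0.08
```

```bash
python3 d.py "(0,78,140)"
```

```text
5.6 F [-0.2 -0.6  0.4] op 0.08 delta [0.0006 0.0006 0.0001] [-0.0004 -0.0001 -0.0001]
tcp pump mm [-1.00e-01  7.79e+01  1.40e+02]
```

>>> arm_command(
  motion="0 0 -.003 0 0 0 0;.03 0 0 0 0 0 0;.03 0 0 0 0 0 0;.03 0 0 0 0 0 0;0 0 0 0 0 0 0",
)

```text
time_s: 6.02
eef_pos: [0.5435, 0.1119, 0.14]
eef_rot: [-0.001, 0.574, 0.819, -0.0]
wrist_force: [-0.8, 0.7, -0.4]
opening: 0.082
```

```bash
python3 d.py "(0,78,140.5)"
```

```text
6.02 F [-0.8  0.7 -0.4] op 0.082 delta [-0.099   0.0033 -0.0024] [-0.0015 -0.001  -0.001 ]
tcp pump mm [ -0.6  97.8 140. ]
```

>>> arm_command(
  motion=".05 .002 -.002 0 0 0 0;.05 .002 -.002 0 0 0 0;.05 .001 -.002 0 0 0 0;.05 0 -.001 0 0 0 0;0 0 0 0 0 0 0",
)

```text
time_s: 6.43
eef_pos: [0.5288, 0.1548, 0.1415]
eef_rot: [-0.001, 0.574, 0.819, -0.0]
wrist_force: [0.1, 0.1, -0.4]
opening: 0.082
```

```bash
python3 d.py "(0,150,140.5)"; python3 look.py w4
```

```text
6.43 F [ 0.1  0.1 -0.4] op 0.082 delta [ 0.0344 -0.0012  0.0052] [-0.0017 -0.0016 -0.0002]
tcp pump mm [  0.2 143.1 141.5]
6.4333 [0.5288 0.1548 0.1415] [-1.200e-03  5.737e-01  8.191e-01 -2.000e-04] 0.08215877595256257 [ 0.10994303  0.08692246 -0.35657442]
```

View pics/w4.png

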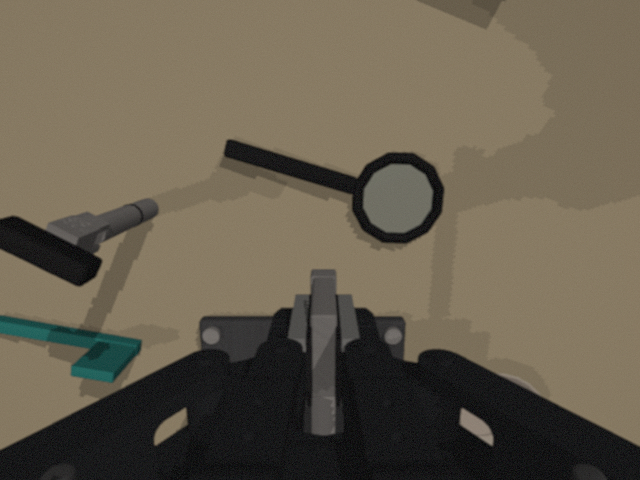

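>>> arm_command(
  motion=".05 0 0 0 0 0 0;.04 0 0 0 0 0 0;0 0 -.06 0 0 0 0;0 0 -.06 0 0 0 0;0 0 -.04 0 0 0 0;0 0 0 0 0 0 0",
)

```text
time_s: 6.98
eef_pos: [0.5225, 0.1729, 0.177]
eef_rot: [-0.001, 0.573, 0.819, -0.001]
wrist_force: [-0.2, -0.0, -0.8]
opening: 0.081
```

```bash
python3 d.py "(-50.1,77,172)"
```

```text
6.98 F [-0.2 -0.  -0.8] op 0.081 delta [-0.4263 -0.2533  0.0253] [-0.0017 -0.0005  0.0008]
tcp pump mm [  0.5 162.3 177. ]
```

>>> arm_command(
  motion="0 -.09 0 0 0 0 0;0 -.09 0 0 0 0 0;0 -.06 0 0 0 0 0;-.09 0 0 0 0 0 0;-.09 0 0 0 0 0 0;-.09 0 0 0 0 0 0;-.09 0 0 0 0 0 0;-.05 0 0 0 0 0 0;0 0 0 0 0 0 0;0 0 0 0 0 0 0",
)

```text
time_s: 7.82
eef_pos: [0.5083, 0.0733, 0.1841]
eef_rot: [0.004, 0.575, 0.818, 0.003]
wrist_force: [-0.6, -0.2, -0.3]
opening: 0.081
```

```bash
python3 d.py "(-50.1,77,165)"
```

```text
7.82 F [-0.6 -0.2 -0.3] op 0.081 delta [ 0.0174 -0.0171  0.0951] [ 0.0097  0.0035 -0.0026]
tcp pump mm [-46.9  73.6 184.1]
```

>>> arm_command(
  motion=".009 -.009 .045 .01 .004 -.003 0;.007 -.009 .045 0 0 0 0;0 0 0 0 0 0 0;0 0 0 0 0 0 0",
)

```text
time_s: 8.15
eef_pos: [0.5025, 0.0774, 0.1639]
eef_rot: [-0.001, 0.573, 0.82, -0.0]
wrist_force: [-0.2, 0.2, -0.4]
opening: 0.082
```

```bash
python3 d.py "(-50.1,77,165)"; python3 look.py w5 "(-50,77)"
```

```text
8.15 F [-0.2  0.2 -0.4] op 0.082 delta [-0.0119  0.0041 -0.0053] [-0.0018 -0.002   0.002 ]
tcp pump mm [-50.9  79.4 163.9]
8.15 [0.5025 0.0774 0.1639] [-1.400e-03  5.728e-01  8.197e-01 -2.000e-04] 0.08189346328208129 [-0.20382608  0.15856902 -0.36907757]
```

View pics/w5.png

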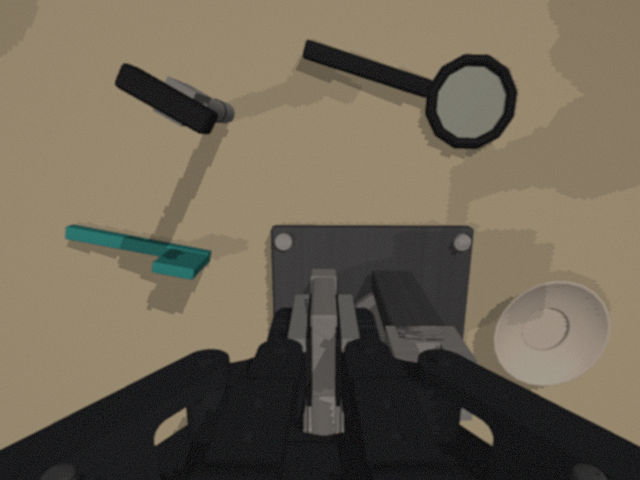

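>>> arm_command(
  motion="-.012 .004 .02 -.002 -.002 .002 0;0 0 .02 0 0 0 0;0 0 .02 0 0 0 0;0 0 0 0 0 0 0;0 0 0 0 0 0 0",
)

```text
time_s: 8.62
eef_pos: [0.5036, 0.0764, 0.1502]
eef_rot: [-0.0, 0.573, 0.82, -0.0]
wrist_force: [-0.3, -0.5, 0.1]
opening: 0.081
```

```bash
python3 d.py "(-50.1,77,141)"
```

```text
8.62 F [-0.3 -0.5  0.1] op 0.081 delta [-0.0056  0.0008  0.0462] [-0.0005 -0.0003  0.0016]
tcp pump mm [-50.3  78.1 150.2]
```

>>> arm_command(
  motion="-.005 .001 .018 0 0 .001 0;0 0 .016 0 0 0 0;0 0 .01 0 0 0 0;0 0 0 0 0 0 0;0 0 0 0 0 0 0",
)

```text
time_s: 9.03
eef_pos: [0.5044, 0.0752, 0.1407]
eef_rot: [-0.0, 0.574, 0.819, 0.0]
wrist_force: [0.9, -0.9, -0.5]
opening: 0.085
```

```bash
python3 d.py "(-50.1,77,140)"
```

```text
9.03 F [ 0.9 -0.9 -0.5] op 0.085 delta [ 0.0014 -0.0012  0.0034] [-0.     -0.0001  0.0001]
tcp pump mm [-49.9  76.7 140.7]
```

>>> arm_command(
  motion="0 0 .003 0 0 0 0;0 0 0 0 0 0 0;0 0 0 0 0 0 .15;0 0 0 0 0 0 .25;0 0 0 0 0 0 .4;0 0 0 0 0 0 .6;0 0 0 0 0 0 .8;0 0 0 0 0 0 1;0 0 0 0 0 0 1;0 0 0 0 0 0 1",
)

```text
time_s: 9.87
eef_pos: [0.5055, 0.0752, 0.1413]
eef_rot: [0.001, 0.574, 0.819, 0.001]
wrist_force: [-0.7, 0.1, -0.5]
opening: 1.005
```

```bash
python3 d.py "(-50.1,77,140)";python3 look.py w6 "(-50,77)"
```

```text
9.87 F [-0.7  0.1 -0.5] op 1.005 delta [ 0.0037 -0.0061  0.0066] [0.0023 0.0011 0.0002]
tcp pump mm [-48.9  76.3 141.3]
9.8667 [0.5055 0.0752 0.1413] [1.100e-03 5.735e-01 8.192e-01 6.000e-04] 1.0045649081274048 [-0.7051096   0.14665419 -0.49232301]
```

View pics/w6.png

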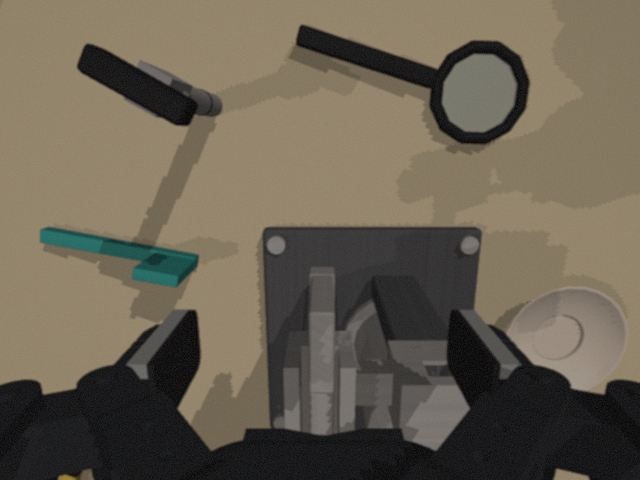

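>>> arm_command(
  motion="0 0 -.08 0 0 0 1;0 0 -.15 0 0 0 1;0 0 -.2 0 0 0 1;-.05 .05 -.15 0 0 0 1;-.05 .05 -.05 0 0 0 1;-.05 .05 0 0 0 0 1;0 0 0 0 0 0 1;0 0 0 0 0 0 1",
)

```text
time_s: 10.58
eef_pos: [0.5429, 0.0571, 0.2721]
eef_rot: [-0.001, 0.573, 0.819, -0.0]
wrist_force: [-0.4, 0.0, -0.6]
opening: 1.001
```

```bash
python3 d.py "(0,0,220)";python3 look.py w7 "(-50,77)"
python3 - <<'E'
import cv2
a=cv2.imread("pics/w7.png")[165:365,230:430]
a=cv2.convertScaleAbs(a,alpha=1.8,beta=10);cv2.imwrite("pics/w7c.png",cv2.resize(a,None,fx=3,fy=3,interpolation=cv2.INTER_CUBIC))
E
```

```text
10.58 F [-0.4  0.  -0.6] op 1.001 delta [-0.2327  0.0995  0.2601] [-0.0012 -0.0003  0.0009]
tcp pump mm [-19.9  46.5 272.1]
10.5833 [0.5429 0.0571 0.2721] [-5.000e-04  5.732e-01  8.194e-01 -4.000e-04] 1.0014773955651322 [-0.42130425  0.00907542 -0.59867157]
```

View pics/w7_o.png

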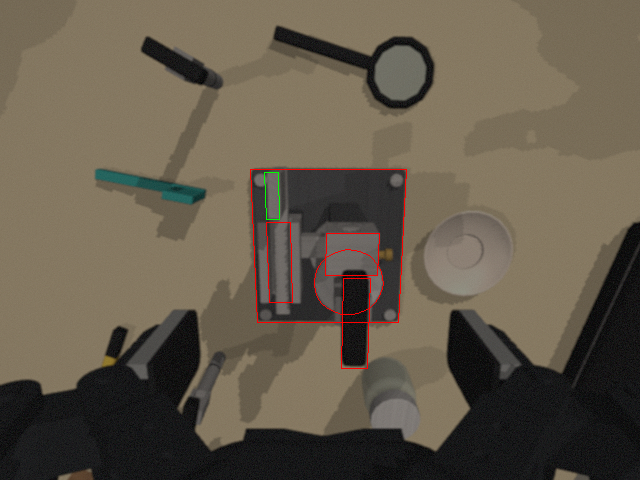

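View pics/w7c.png

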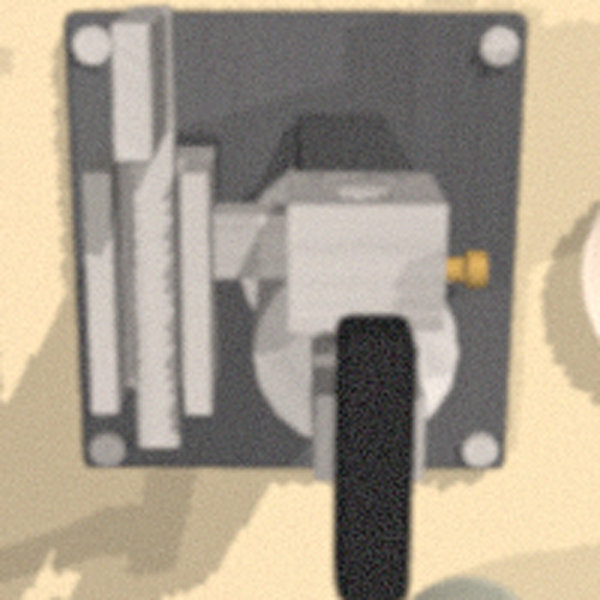

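```bash
python3 - <<'E'
from h import *
obs={}
for n,(r0,r1,c0,c1) in {"w1":(260,380,325,390),"w7":(260,385,325,385)}.items():
    g=cv2.GaussianBlur(cv2.imread(f"pics/{n}.png",0),(3,3),0)[r0:r1,c0:c1]
    print(n,np.percentile(g,[1,10,50]))
    m=(g<30).astype(np.uint8);k,l,s,c=cv2.connectedComponentsWithStats(m);i=1+np.argmax(s[1:,4]);print(s[i]+[c0,r0,0,0,0])
    x,y,W,H,_=s[i];obs[n]=(c0+x,c0+x+W,r0+y,r0+y+H)
d1=np.load("pics/w1.npz");d7=np.load("pics/w7.npz");K=d1["K"];p=np.load("p.npy")
for nm,f in {"rear mid":lambda o:((o[0]+o[1])/2-.7,o[3]-.5)}.items():
    Q=tri([(K,d1["T"],f(obs["w1"])),(K,d7["T"],f(obs["w7"]))]);d=Q-[p[0],p[1],0];c,s=np.cos(p[2]),np.sin(p[2]);print(nm,Q.round(4),c*d[0]+s*d[1],-s*d[0]+c*d[1])
    for z in(.183,):
        for n,dd in(("w1",d1),("w7",d7)):
            Q=atz(K,dd["T"],f(obs[n]),z);d=Q-[p[0],p[1],0];print(n,c*d[0]+s*d[1],-s*d[0]+c*d[1])
# scene+top height check
E
python3 d.py "(0,0.5,200)"
```

```text
w1 [15. 19. 84.]
[ 345  273   23   84 1736]
w7 [15. 19. 80.]
[ 342  271   26   94 2180]
rear mid [ 0.5839 -0.0012  0.1915] -0.0013309738830848353 -0.02232623789214131
w1 -0.0009479936348656317 -0.027237818460619505
w7 -0.0002776706554797545 -0.027473571108261624
10.63 F [-1.  -0.8 -0.1] op 0.998 delta [-0.2307  0.1007  0.3584] [-0.0015 -0.0004  0.001 ]
tcp pump mm [-20.1  46.6 271.7]
```

>>> arm_command(
  motion="-.08 .035 .02 -.001 0 .001 1;-.08 .035 .08 0 0 0 1;-.06 .03 .1 0 0 0 1;0 0 .1 0 0 0 1;0 0 .05 0 0 0 1;0 0 0 0 0 0 1;0 0 0 0 0 0 1",
)

```text
time_s: 11.22
eef_pos: [0.5713, 0.0248, 0.1951]
eef_rot: [-0.005, 0.572, 0.82, -0.002]
wrist_force: [0.4, -0.3, 1.5]
opening: 1.004
```

```bash
python3 d.py "(-.3,1,156)"
```

```text
11.22 F [ 0.4 -0.3  1.5] op 1.004 delta [-0.0284  0.021   0.1953] [-0.0077 -0.0053  0.0028]
tcp pump mm [ -4.2   6.5 195.1]
```

>>> arm_command(
  motion="-.014 .01 .03 -.008 -.005 .003 1;-.014 .01 .03 0 0 0 1;0 0 .03 0 0 0 1;0 0 .02 0 0 0 1;0 0 0 0 0 0 1;0 0 0 0 0 0 1",
)

```text
time_s: 11.72
eef_pos: [0.5782, 0.0218, 0.1743]
eef_rot: [0.002, 0.573, 0.82, 0.001]
wrist_force: [0.3, 0.1, 0.0]
opening: 0.999
```

```bash
python3 d.py "(-.3,1,155)";python3 look.py w8 "(-50,77)"
```

```text
11.72 F [0.3 0.1 0. ] op 0.999 delta [-0.0011 -0.0083  0.0965] [0.0049 0.0022 0.0013]
tcp pump mm [  1.3   1.3 174.3]
11.7167 [0.5782 0.0218 0.1743] [0.0024 0.5731 0.8195 0.0015] 0.9993377134966548 [0.30752394 0.10452011 0.03635988]
```

View pics/w8.png

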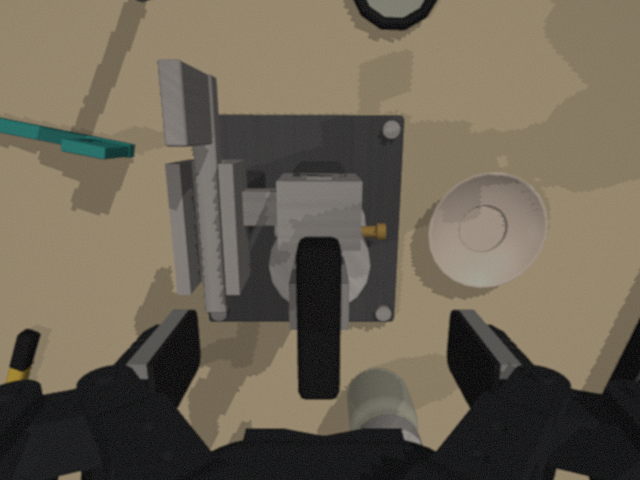

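>>> arm_command(
  motion="0 -.008 .035 .005 .002 .001 1;0 -.001 .03 0 0 0 1;0 0 .025 0 0 0 1;0 0 0 0 0 0 1;0 0 0 0 0 0 1",
)

```text
time_s: 12.18
eef_pos: [0.5768, 0.0211, 0.1551]
eef_rot: [0.0, 0.574, 0.819, -0.0]
wrist_force: [0.5, 0.0, -0.4]
opening: 0.998
```

```bash
python3 d.py "(-.3,1,155)"
```

```text
12.18 F [ 0.5  0.  -0.4] op 0.998 delta [-0.0004  0.0005  0.0004] [0.0003 0.0005 0.0002]
tcp pump mm [ -0.4   1.1 155.1]
```

>>> arm_command(
  motion="0 0 0 0 0 0 .5;0 0 0 0 0 0 .35;0 0 0 0 0 0 .25;0 0 0 0 0 0 .18;0 0 0 0 0 0 0;0 0 0 0 0 0 0;0 0 0 0 0 0 0;0 0 0 0 0 0 0;0 0 0 0 0 0 0;0 0 0 0 0 0 0",
)

```text
time_s: 13.02
eef_pos: [0.5772, 0.021, 0.1556]
eef_rot: [0.001, 0.574, 0.819, 0.0]
wrist_force: [0.6, -0.6, -0.0]
opening: 0.251
```

```bash
python3 d.py "(-.3,1,155)"
```

```text
13.02 F [ 0.6 -0.6 -0. ] op 0.251 delta [ 0.0008 -0.0016  0.0032] [0.0013 0.0011 0.0002]
tcp pump mm [  0.    0.8 155.6]
```

>>> arm_command(
  motion="0 0 0 0 0 0 0;0 0 0 0 0 0 0;0 0 0 0 0 0 0",
)

```text
time_s: 13.27
eef_pos: [0.5772, 0.021, 0.1557]
eef_rot: [0.001, 0.574, 0.819, 0.0]
wrist_force: [0.9, -1.1, 0.1]
opening: 0.263
```

```bash
python3 d.py "(-.3,1,155)"; python3 look.py w9
```

```text
13.27 F [ 0.9 -1.1  0.1] op 0.263 delta [ 0.0008 -0.0016  0.0034] [0.0013 0.0011 0.0002]
tcp pump mm [  0.    0.8 155.7]
13.2667 [0.5772 0.021  0.1557] [9.000e-04 5.735e-01 8.192e-01 2.000e-04] 0.2632482218676007 [ 0.88664016 -1.08058798  0.07031391]
```

View pics/w9.png

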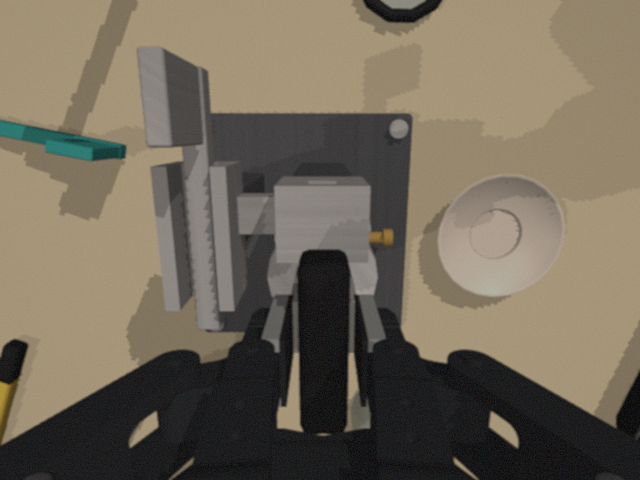

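>>> arm_command(
  motion="0 0 0 0 0 0 .5;0 0 0 0 0 0 .5;0 0 0 0 0 0 .5;0 0 -.02 0 0 0 .5;0 0 -.016 0 0 0 .5;0 0 0 0 0 0 .5;0 0 0 0 0 0 .5",
)

```text
time_s: 13.9
eef_pos: [0.5773, 0.021, 0.1639]
eef_rot: [0.001, 0.574, 0.819, 0.0]
wrist_force: [0.2, 1.0, -0.2]
opening: 0.501
```

```bash
python3 d.py "(-.2,1,164)"
```

```text
13.9 F [ 0.2  1.  -0.2] op 0.501 delta [ 0.0007 -0.0013 -0.0007] [0.0014 0.0011 0.0002]
tcp pump mm [1.000e-01 9.000e-01 1.639e+02]
```

>>> arm_command(
  motion="0 -.001 0 .001 .001 0 .4;0 0 0 0 0 0 .3;0 0 0 0 0 0 .2;0 0 0 0 0 0 .15;0 0 0 0 0 0 0;0 0 0 0 0 0 0;0 0 0 0 0 0 0;0 0 0 0 0 0 0;0 0 0 0 0 0 0;0 0 0 0 0 0 0",
)

```text
time_s: 14.73
eef_pos: [0.5775, 0.0209, 0.1644]
eef_rot: [0.001, 0.574, 0.819, 0.0]
wrist_force: [-0.8, -0.3, 0.9]
opening: 0.173
```

```bash
python3 d.py "(-.2,1,164)"; python3 look.py w10
```

```text
14.73 F [-0.8 -0.3  0.9] op 0.173 delta [ 0.0018 -0.0019  0.0022] [0.0012 0.0005 0.0002]
tcp pump mm [  0.2   0.6 164.4]
14.7333 [0.5775 0.0209 0.1644] [6.000e-04 5.735e-01 8.192e-01 4.000e-04] 0.17339990027639657 [-0.77756077 -0.25437062  0.85075628]
```

View pics/w10.png

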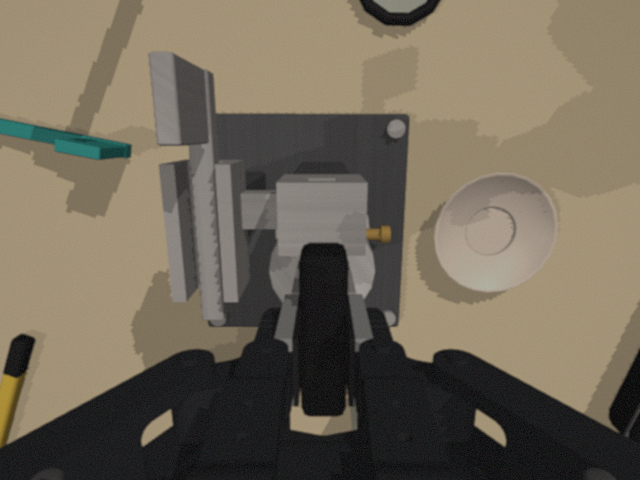

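>>> arm_command(
  motion="0 0 -.015 0 0 0 0;0 0 -.015 0 0 0 0;0 0 -.015 0 0 0 0;0 0 -.015 0 0 0 0;0 0 0 0 0 0 0",
)

```text
time_s: 15.2
eef_pos: [0.5761, 0.0212, 0.1749]
eef_rot: [-0.001, 0.574, 0.819, -0.0]
wrist_force: [-0.3, 0.4, -3.9]
opening: 0.169
```

```bash
python3 d.py "(.2,.6,214.4)"
```

```text
15.2 F [-0.3  0.4 -3.9] op 0.169 delta [-0.0036  0.0053 -0.1975] [-0.0017 -0.0014  0.0001]
tcp pump mm [ -0.9   1.4 174.9]
```

>>> arm_command(
  motion="-.004 .006 -.015 -.002 -.0015 0 0;-.001 .002 -.015 0 0 0 0;-.001 .002 -.015 0 0 0 0;-.001 .002 -.015 0 0 0 0;0 .001 0 0 0 0 0",
)

```text
time_s: 15.62
eef_pos: [0.5781, 0.0208, 0.1877]
eef_rot: [-0.001, 0.574, 0.819, -0.001]
wrist_force: [0.6, -0.4, -2.5]
opening: 0.169
```

```bash
python3 d.py "(.2,.6,214.4)"
```

```text
15.62 F [ 0.6 -0.4 -2.5] op 0.169 delta [ 0.0014 -0.0031 -0.1336] [-0.0023 -0.001   0.0001]
tcp pump mm [  0.8   0.4 187.7]
```

>>> arm_command(
  motion=".001 -.001 -.015 -.002 -.001 0 0;-.001 .001 -.015 0 0 0 0;-.001 .001 -.015 0 0 0 0;-.001 .002 -.015 -.001 -.001 0 0;-.001 .001 -.01 0 0 0 0;0 0 0 0 0 0 0",
)

```text
time_s: 16.12
eef_pos: [0.5781, 0.0207, 0.2027]
eef_rot: [-0.0, 0.573, 0.819, -0.001]
wrist_force: [-1.2, 0.0, -3.5]
opening: 0.17
```

```bash
python3 d.py "(.2,.6,214.4)"
```

```text
16.12 F [-1.2  0.  -3.5] op 0.17 delta [ 0.0017 -0.0026 -0.0586] [-0.0013 -0.0001  0.0003]
tcp pump mm [  0.7   0.3 202.7]
```

>>> arm_command(
  motion=".001 -.002 -.015 -.001 0 0 0;0 0 -.015 0 0 0 0;-.001 .001 -.015 0 0 0 0;0 0 -.005 0 0 0 0;0 0 0 0 0 0 0;0 0 0 0 0 0 0",
)

```text
time_s: 16.62
eef_pos: [0.5779, 0.0207, 0.2139]
eef_rot: [0.0, 0.573, 0.819, 0.0]
wrist_force: [-0.8, -0.1, -4.7]
opening: 0.172
```

```bash
python3 d.py "(.2,.6,214.4)"
python3 - <<'E'
from bench import *
import cv2
for n in("scene","top"):
    a=camera(n)["img"][:,:,::-1].copy();cv2.imwrite(f"pics/{n}9.png",a)
    a=a[205:330,250:370] if n=="scene" else a[190:340,230:430]
    cv2.imwrite(f"pics/{n}9c.png",cv2.resize(a,None,fx=4.6 if n=="scene" else 4,fy=4.6 if n=="scene" else 4,interpolation=cv2.INTER_CUBIC)[:600])
E
python3 look.py w11 "(-50,77)" 50
```

```text
16.62 F [-0.8 -0.1 -4.7] op 0.172 delta [ 0.0016 -0.0018 -0.0026] [0.     0.     0.0003]
tcp pump mm [  0.6   0.3 213.9]
16.7167 [0.5779 0.0207 0.2138] [0.     0.5735 0.8192 0.    ] 0.16741086206187256 [-0.80235541  0.94379489 -2.79863043]
```

View pics/scene9c.png

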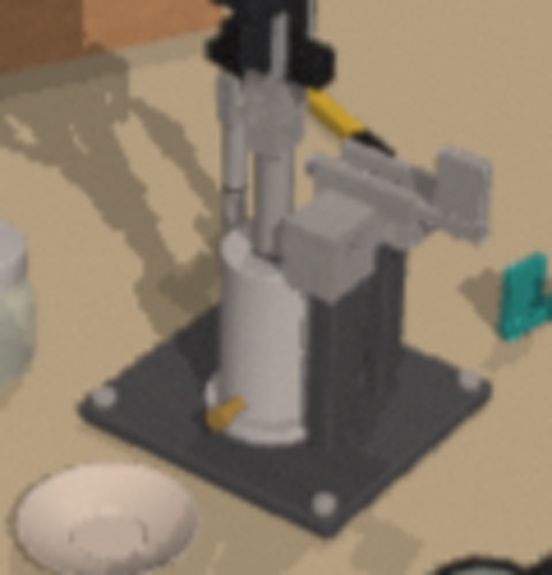

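View pics/w11.png

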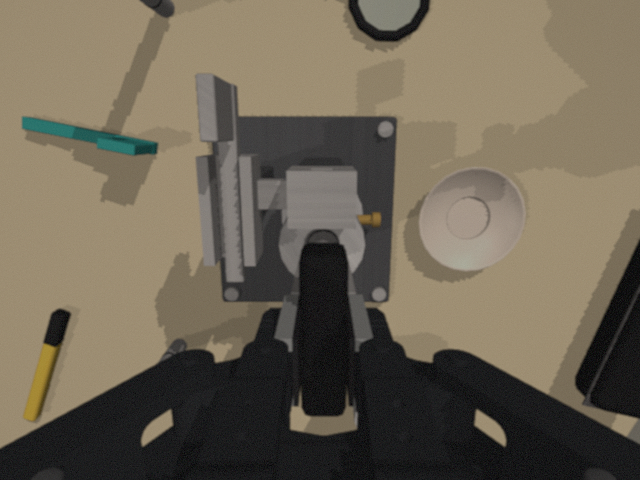

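Run:
```python
from h import *
p=np.load("p.npy")
a=cv2.imread("pics/scene9.png")[225:275,285:335];cv2.imwrite("pics/z1.png",cv2.resize(a,None,fx=12,fy=12,interpolation=cv2.INTER_CUBIC))
d=np.load("pics/w11.npz");print("rim proj scene",(proj(KS,PS,w(p,[(0,0,110),(0,0,105),(0,0,115)]))-[285,225])*12, "wrist",proj(d["K"],d["T"],w(p,[(0,10,110),(0,0,110),(0,27,110)])))
a=cv2.imread("pics/w11.png")[200:290,270:375];a=cv2.convertScaleAbs(a,alpha=1.8,beta=10);cv2.imwrite("pics/z2.png",cv2.resize(a,None,fx=6,fy=6,interpolation=cv2.INTER_CUBIC))
```

```text
rim proj scene [[290.05409788 409.56231904]
 [289.52762337 431.35680846]
 [290.58272442 387.67874214]] wrist [[322.08682923 229.42341271]
 [322.09921411 245.23830873]
 [322.06517461 201.7715099 ]]
```

View pics/z1.png

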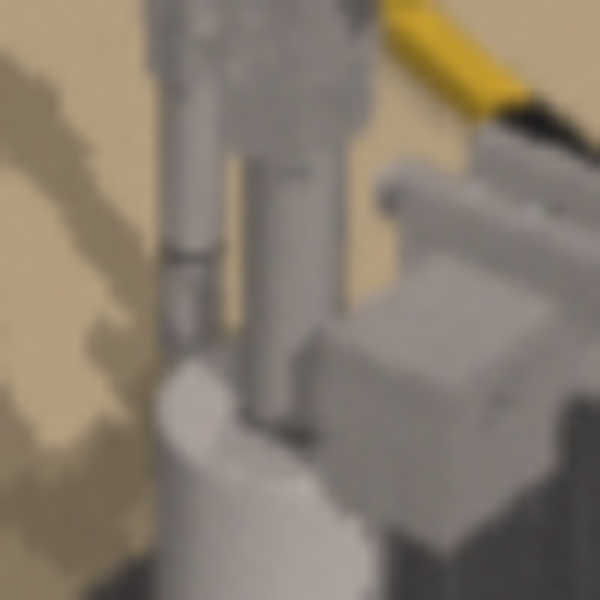

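View pics/z2.png

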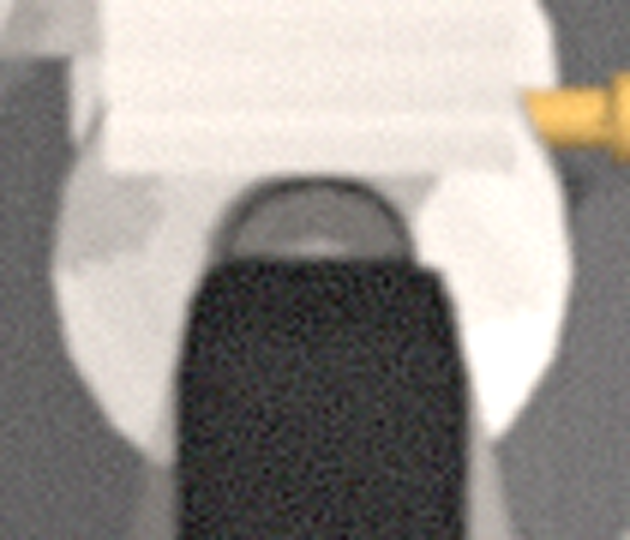

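>>> arm_command(
  motion="0 0 -.001 0 0 0 0;0 0 0 0 0 0 0;0 0 0 0 0 0 0;0 0 0 0 0 0 0",
)

```text
time_s: 17.1
eef_pos: [0.5779, 0.0206, 0.2138]
eef_rot: [-0.0, 0.573, 0.819, -0.0]
wrist_force: [-1.8, -0.1, -2.4]
opening: 0.171
```

```bash
python3 d.py "(.2,.6,214.4)"
```

```text
17.1 F [-1.8 -0.1 -2.4] op 0.171 delta [ 0.0017 -0.0018 -0.0028] [-0.0001 -0.0001  0.0003]
tcp pump mm [  0.6   0.3 213.8]
```

View pics/top9c.png

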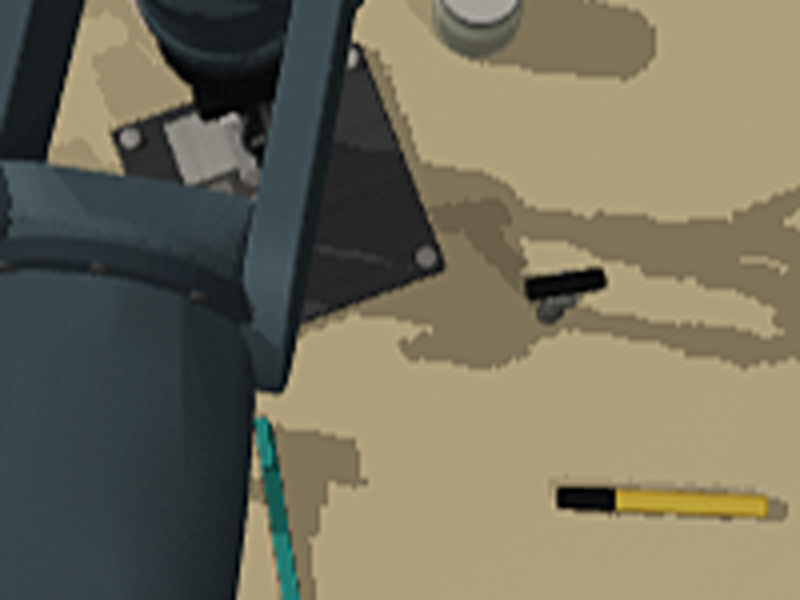

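>>> arm_command(
  motion="0 0 -.003 0 0 0 0;0 0 0 0 0 0 0;0 0 0 0 0 0 0;0 0 0 0 0 0 0",
)

```text
time_s: 17.43
eef_pos: [0.5779, 0.0206, 0.2144]
eef_rot: [-0.0, 0.574, 0.819, -0.0]
wrist_force: [-1.1, 0.3, -3.2]
opening: 0.172
```

```bash
python3 d.py "(.2,.6,214.4)"; python3 -c "
from bench import *
print(hand_in())"
```

```text
17.43 F [-1.1  0.3 -3.2] op 0.172 delta [ 0.0016 -0.0017 -0.0001] [-0.0002 -0.0001  0.0002]
tcp pump mm [  0.5   0.3 214.4]
the job is handed in; nothing more can be done
None
```

I drew the lock pin straight out by its fin and parked it, released and fin up, in the side notch with the fin on the same side as before. I then took the cross-handle, raised the rod 50.0 mm along the barrel axis, and handed the job in at about 17.4 s while holding it there.

**Last checks:**
- The tool had risen from 164.4 to 214.4 mm, with sideways drift of no more than about 1.1 mm.
- The wrist force, about 3 N down, matches the rod's weight, and every reading I took was far below the limits.
- The gripper stayed at 0.17 open, the handle did not slip, and the black ring showed at the barrel's rim in the wrist and scene pictures.
- The pin lay in the notch with its fin about 51 mm from the notch centre (46–56 mm allowed).
- The small rods, the turquoise pin, and the dish, jar, lens and marker were not touched.

**What was off:**
- My first grip on the handle sat too low and caught something wider than the bar, probably the rod under it. I let go, moved up 8 mm and gripped the bar before pulling.
- The parked pin sits about 1 mm off the notch's centre line.
- The handle's height could not be measured well: the two wrist views were too close together and gave 191 mm for its top. I used the stated 183 mm, which fitted the grip and the pictures.

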